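# Make up the spare-part kits for the planer and the saw

## Task

Make up the two service kits, setting each part down flat in a tray compartment of its own, without dropping it: the green tray (planer) gets the handwheel with its handle up, one bearing and the full box of screws; the red tray (saw) gets the belt pulley with its hub up and the other bearing, beside the grease tin that is already in it and must be left alone. The two screw boxes look alike and one is nearly empty: lift both off the bench to feel which is full, and leave the nearly empty one upright on the bench where it stood; don't disturb the spanner.

Things in the scene. Friction and masses are not known exactly. Their poses are not given: they have to be found in the camera images.
- tray_green: Shallow green metal tray, 116 mm along its x by 280 mm along its y, does not move. Floor 5 mm thick; rim and two dividers 4 mm thick, their tops 17 mm above the underside. Three equal compartments, each 108 mm (x) by 88 mm (y), centred at y = -92, 0 and +92 mm, x = 0. All three are empty at the start. Origin: centre of the underside; z up.
- tray_red: Shallow red metal tray, 116 mm along its x by 280 mm along its y, does not move. Floor 5 mm thick; rim and two dividers 4 mm thick, their tops 17 mm above the underside. Three equal compartments, each 108 mm (x) by 88 mm (y), centred at y = -92, 0 and +92 mm, x = 0. One holds the grease tin, the other two are empty. Origin: centre of the underside; z up.
- handwheel_c (a point): Small black handwheel lying with its handle up: dished disc 66 mm diameter whose rim runs from 10 to 25 mm above the underside, on a 40 mm diameter hub below it; an upright black handle, 17 mm thick, stands 20 mm off the axis towards its +x, its top 54 mm above the underside. 0.22 kg. This point is on the wheel's axis, 18 mm above the underside (mid-rim); z is up when it lies handle up. Can be gripped across the rim.
- pulley_c (a point): Aluminium V-belt pulley lying with its hub up: grooved rim 66 mm diameter from 0 to 22 mm above the underside, hub 36 mm diameter on top up to 44 mm. 0.26 kg. This point is on its axis, 22 mm above the underside; z is up when the hub is up. Can be gripped by the hub or across the rim.
- bearing_a_c (a point): Ball bearing lying flat: steel ring 52 mm outer diameter, 15 mm thick, black seals, dark 20 mm bore, 0.15 kg. Two alike; either may go in either tray, either face up. This point is its centre, 7.5 mm above its underside; z is its axis.
- bearing_b_c (a point): Ball bearing lying flat: steel ring 52 mm outer diameter, 15 mm thick, black seals, dark 20 mm bore, 0.15 kg. Two alike; either may go in either tray, either face up. This point is its centre, 7.5 mm above its underside; z is its axis.
- box_a_c (a point): One of two identical closed cardboard screw cartons with blue labels, 58 mm along its x, 72 mm along its y, 42 mm high. One is full of screws (0.5 to 0.72 kg), the other nearly empty (0.07 to 0.14 kg); only lifting tells which. This point is its centre, 21 mm above its underside; z is up when it stands upright.
- box_b_c (a point): One of two identical closed cardboard screw cartons with blue labels, 58 mm along its x, 72 mm along its y, 42 mm high. One is full of screws (0.5 to 0.72 kg), the other nearly empty (0.07 to 0.14 kg); only lifting tells which. This point is its centre, 21 mm above its underside; z is up when it stands upright.
- grease_tin: Yellow round grease tin with a steel lid, 62 mm diameter, 34 mm high, loose, standing in one compartment of the red tray; stays there. Origin: centre of its underside.
- spanner: Loose steel spanner, 180 mm long, lying on the bench at the left of the stock; to be left alone. Origin: underside, mid-length; x along its length.

How it is judged (in metres and radians):
On the way:
1. The nearly empty box is lifted clear of the bench (at least 15 mm) too, to feel its weight (height (world z) of box_a_c above 0.036 m), for 0.2 s.
At the end, for the whole second after the job is handed in: Handwheel, a bearing and the full box in the green tray, pulley and the other bearing in the red: each on the floor (3 mm), flat (7 deg), right way up, one to a compartment. Nearly empty box upright within 40 mm of its start, tin within 30 mm. All released and at rest (x of handwheel_c in the frame of tray_green between -0.054 and 0.054 m and y of handwheel_c in the frame of tray_green between -0.136 and 0.136 m and z of handwheel_c in the frame of tray_green between 0.02 and 0.026 m and angle between each of handwheel_c, box_b_c, pulley_c, box_a_c, grease_tin's own z axis and vertical below 0.12 rad and x of box_b_c in the frame of tray_green between -0.054 and 0.054 m and y of box_b_c in the frame of tray_green between -0.136 and 0.136 m and z of box_b_c in the frame of tray_green between 0.023 and 0.029 m and x of pulley_c in the frame of tray_red between -0.054 and 0.054 m and y of pulley_c in the frame of tray_red between -0.136 and 0.136 m and z of pulley_c in the frame of tray_red between 0.024 and 0.03 m and ((x of bearing_a_c in the frame of tray_green between -0.054 and 0.054 m and y of bearing_a_c in the frame of tray_green between -0.136 and 0.136 m and z of bearing_a_c in the frame of tray_green between 0.0095 and 0.0155 m and (angle between bearing_a_c's own z axis and vertical below 0.12 rad or angle between bearing_a_c's own z axis and vertical above 3.02 rad) and x of bearing_b_c in the frame of tray_red between -0.054 and 0.054 m and y of bearing_b_c in the frame of tray_red between -0.136 and 0.136 m and z of bearing_b_c in the frame of tray_red between 0.0095 and 0.0155 m and (angle between bearing_b_c's own z axis and vertical below 0.12 rad or angle between bearing_b_c's own z axis and vertical above 3.02 rad)) or (x of bearing_b_c in the frame of tray_green between -0.054 and 0.054 m and y of bearing_b_c in the frame of tray_green between -0.136 and 0.136 m and z of bearing_b_c in the frame of tray_green between 0.0095 and 0.0155 m and (angle between bearing_b_c's own z axis and vertical below 0.12 rad or angle between bearing_b_c's own z axis and vertical above 3.02 rad) and x of bearing_a_c in the frame of tray_red between -0.054 and 0.054 m and y of bearing_a_c in the frame of tray_red between -0.136 and 0.136 m and z of bearing_a_c in the frame of tray_red between 0.0095 and 0.0155 m and (angle between bearing_a_c's own z axis and vertical below 0.12 rad or angle between bearing_a_c's own z axis and vertical above 3.02 rad))) and distance of box_a_c from where it was at the start of the episode below 0.04 m and distance of grease_tin from where it was at the start of the episode below 0.03 m and linear speed of each of handwheel, pulley, bearing_a, bearing_b, box_a, box_b below 0.02 m/s); the robot touches nothing.
It fails at once if a part or box is dropped: falls freely from more than about 50 mm (faster than 1 m/s with no finger on it) ((linear speed of handwheel above 1 m/s and contact force between the fingers and handwheel below 0.01 N) or (linear speed of pulley above 1 m/s and contact force between the fingers and pulley below 0.01 N) or (linear speed of bearing_a above 1 m/s and contact force between the fingers and bearing_a below 0.01 N) or (linear speed of bearing_b above 1 m/s and contact force between the fingers and bearing_b below 0.01 N) or (linear speed of box_a above 1 m/s and contact force between the fingers and box_a below 0.01 N) or (linear speed of box_b above 1 m/s and contact force between the fingers and box_b below 0.01 N)).
It fails at once if the grease tin is moved more than 30 mm or tipped (distance of grease_tin from where it was at the start of the episode above 0.03 m or angle between grease_tin's own z axis and vertical above 0.4 rad).
It fails at once if the spanner is moved more than 30 mm (distance of spanner from where it was at the start of the episode above 0.03 m).
It also fails if it takes over 128 s, if anything falls off the work surface, if the arm or the gripper's body presses on something with over 40 N, if the wrist force passes 120 N, or if a joint passes its speed limit or range.

## Robot

A 6-joint arm with a two-finger parallel gripper is mounted at the origin on the work surface. World frame = base frame: x ahead of the robot, y to its left, z up, the work surface at z = 0. Lengths are in mm, angles in degrees, forces in N, time in s.
With the tool pointing down it reaches from about 375 to 900 mm from the base axis. Payload 3.1 kg.
Tool frame: the origin (TCP) lies midway between the tips of the shut fingers; the grasp point (between the pads) lies 19 mm behind it (manip.grip_point_offset is the distance from the TCP to the grasp point, in mm); z points along the fingers, y is the line along which they close (so a half turn about z gives the same grasp; the last joint's range is limited). The gripper opens to 87 mm and grips with 3 to 60 N. Pads are 19 mm wide; open, the fingers measure 117 mm over their backs; the gripper's body (75 mm by 190 mm) begins 51 mm behind the grasp point.
Start: joints at [64.945, 30.224, 82.088, -0, 67.689, -10.227], TCP at [159.91, 604.173, 222.548] pointing down, gripper open.
Joint ranges: [-176.69, 176.69], [-43.24, 126.21], [12.49, 139.97], [-82, 262], [0, 151.66], [-163.58, 163.58]. Speed limits (degrees/s): [159.86, 159.86, 180, 180, 180, 180].

## Interface

Orientations are given as a 3x3 rotation matrix whose columns are the frame's x, y, z axes.
In Python, from bench import observe, grab_frame, camera_params, finish_job, manip gives the robot as it stands.
- The arm moves only by the tool carry_out, never from a script. Its argument "rows" is a list of rows, each an object with "linear": the shift along the tool's x, y, z in mm, a list of three; "yaw": the turn about the tool's z in rad. In form: [{"linear": [tx, ty, tz], "yaw": yaw}, ...]. A call has 1 to 20 rows; each row is the pose to reach, as a shift and turn from the pose commanded when the call began, along the tool's axes at that moment; what a row does not reach only later rows make up. A row lasts 1/12 s, in which the tool goes at most 41.7 mm and 7.16 degrees, less where a joint would pass 70% of its speed; a pose out of reach is approached as far as the arm can. A call with a gripper value outside its range is refused whole. "fingers" is the closure in counts, from 0 (fully open) to 255 (shut), set as the call begins (left out, the last holds). The fingers move at their own pace and stop on an object; the grip force is fixed at half the most. Time passes only in rows, so rows that repeat a pose let the fingers close. It gives the time, the measured TCP pose, the force, the opening and the grip force at its end, in the units of the state.
- observe(): the state, without advancing time (a new reading comes with each control period).
- grab_frame(name): name is "side" or "top" or "wrist"; returns (picture, depth): 384x512x3 uint8, red, green, blue; 384x512 float32, mm along the optical axis (not along the pixel's ray), 0 where there is no reading.
- camera_params(name): a dict with "fx", "fy", "cx", "cy" (pixels), "xyz" and "attitude" of the camera in the world; the wrist camera has in their place "T_tool_cam" (4x4, takes a point from camera to tool coordinates, whose origin is the TCP and whose axes are the flange's). Camera axes: x right, y down, z forward; pixel columns grow to the right and rows downward; lengths in mm; the calibration is good to about 2 mm. A picture is of the moment at which its call begins: read the wrist's pose just before it. camera_params takes no time and is no camera call.
- finish_job(): hands the job in; it is judged then, once.
The state is a dict: "t": time; "joint_positions": joint angles; "joint_velocities": joint speeds; "joint_efforts": joint torques, N m; "tool_pos": TCP position; "tool_rot": TCP orientation; "force": force on the tool from outside, world axes, zero at the start; "wrist_torque": the same for the moment, N m; "opening": opening from 0.0 (shut) to 1.0 (fully open); "gripper_force": force on a finger pad.
Only numpy, scipy, OpenCV 4.12 (cv2) and the standard library are available. Lean on these libraries where they do the work, as an engineer would, in place of code of your own. Each camera call takes 0.05 s, during which the arm holds its last target. There are 200 camera calls.

## Working session

There is one attempt and no reset: what is moved stays moved. The work goes in short steps, Python scripts to look and compute and a tool call to move; the robot and the scene stay as the last step left them, time stands still between calls to the robot, and variables do not carry over. Pictures are saved under pics/ and viewed, at most 14 in all, crops included, and the job is handed in when it is done.

Besides the shell and the picture viewer there is one more tool, called as a command line: name --argument value ..., lists and objects as JSON in quotes. carry_out: Moves the arm, as the interface text tells. Its arguments: {"type":"object","properties":{"rows":{"type":"array"},"fingers":{"type":"number"}},"required":["rows"]}

```bash
mkdir -p pics; ls; python3 - <<'E'
from bench import *
import cv2,numpy as np
s=observe();print(s)
for n in("top","side"):
    p,d=grab_frame(n);cv2.imwrite(f"pics/{n}0.png",p[:,:,::-1]);np.savez(f"{n}0.npz",p=p,d=d);print(n,camera_params(n))
print(camera_params("wrist"))
E
```

```text
pics
{'t': 0.0, 'joint_positions': array([ 6.49449943e+01,  3.02793471e+01,  8.21579142e+01, -2.14022418e-03,
        6.76893315e+01, -1.02264614e+01]), 'joint_velocities': array([ 0.02318241, -0.05089124, -0.004006  ,  0.01035944, -0.05370392,
       -0.00512579]), 'joint_efforts': array([-1.32309215e-03, -4.40044749e+01, -1.76591331e+01,  6.29846100e-02,
        5.83865948e-02, -1.59044484e-04]), 'tool_pos': array([159.60457603, 603.50092732, 221.55907857]), 'tool_rot': array([[-9.66699484e-01,  2.55912659e-01, -9.04373882e-04],
       [ 2.55914007e-01,  9.66697448e-01, -2.01618721e-03],
       [ 3.58288094e-04, -2.18048908e-03, -9.99997559e-01]]), 'force': array([-0.21170057,  0.05131785, -0.15274991]), 'wrist_torque': array([ 0.04507156,  0.03092931, -0.01105315]), 'gripper_force': 0.0, 'opening': 1.0011118433118926}
top {'fx': 416.46795630057153, 'fy': 416.46795630057153, 'cx': 261.01231362623014, 'cy': 183.53636618350342, 'xyz': array([486.69522164,  66.42513385, 982.2815807 ]), 'attitude': array([[-0.00981408, -0.99975282,  0.01994933],
       [-0.99964741,  0.00931689, -0.02486468],
       [ 0.02467267, -0.02018632, -0.99949176]])}
side {'fx': 350.7492092548046, 'fy': 350.7492092548046, 'cx': 261.5997285034689, 'cy': 193.7893429480458, 'xyz': array([ 314.1184535 , -518.45968289,  715.5049294 ]), 'attitude': array([[ 0.92845936, -0.28344365,  0.24004776],
       [-0.37097482, -0.67551157,  0.63722979],
       [-0.0184637 , -0.68069363, -0.73233549]])}
{'fx': 267.6383191739335, 'fy': 267.6383191739335, 'cx': 253.86143224412413, 'cy': 188.72129214123976, 'T_tool_cam': array([[ 1.19814167e-04, -9.61247687e-01, -2.75686181e-01,
         7.51260387e+01],
       [ 9.99999804e-01, -5.41960197e-05,  6.23571124e-04,
        -4.33878153e-01],
       [-6.14347395e-04, -2.75686202e-01,  9.61247492e-01,
        -1.61731658e+02],
       [ 0.00000000e+00,  0.00000000e+00,  0.00000000e+00,
         1.00000000e+00]])}
```

View pics/top0.png

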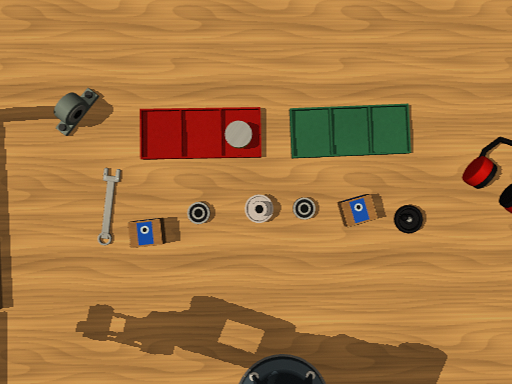

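View pics/side0.png

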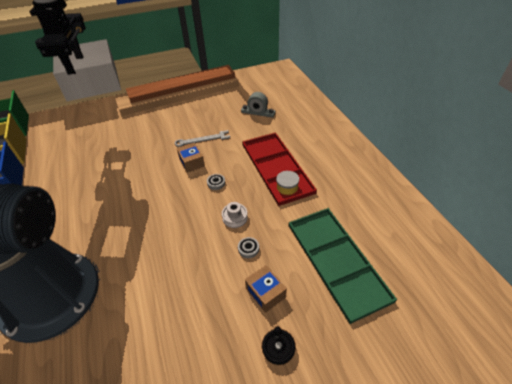

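The top view shows red tray (140–262, 108–160) with the tin at (238,134), and green tray (290–411, 104–157). Along the row are box (147,232), bearing (199,212), pulley (259,208), bearing (304,208), box (359,210) and handwheel (408,219). The spanner is at (110,205).

```bash
cat > h.py <<'E'
import numpy as np,cv2
from bench import *
def cam(name,s=None):
    c=camera_params(name)
    if name=="wrist":
        T=np.array(c["T_tool_cam"]);R=np.array(s["tool_rot"]);return c,R@T[:3,:3],R@T[:3,3]+s["tool_pos"]
    return c,np.array(c["attitude"]),np.array(c["xyz"])
def cloud(d,C):
    c,R,t=C;v,u=np.mgrid[:d.shape[0],:d.shape[1]]
    P=np.stack([(u-c["cx"])/c["fx"]*d,(v-c["cy"])/c["fy"]*d,d],-1)@R.T+t
    P[d<=0]=np.nan;return P
def ray(u,v,z,C):
    c,R,t=C;r=R@np.array([(u-c["cx"])/c["fx"],(v-c["cy"])/c["fy"],1]);return t+r*(z-t[2])/r[2]
def rect(X): # centre, size, angle of long side (deg) in world xy
    (c,s,a)=cv2.minAreaRect(X[:,:2].astype(np.float32))
    return np.round(c,1),np.round(s,1),round(a,1)
E
python3 - <<'E'
from h import *
f=np.load("top0.npz");C=cam("top");P=cloud(f["d"],C);z=P[...,2]
hsv=cv2.cvtColor(f["p"],cv2.COLOR_RGB2HSV);H,S,V=cv2.split(hsv)
print("table z",np.nanmedian(z[250:280,100:400]))
for n,m in(("red",(H<6)|(H>174)),("green",(H>60)&(H<90))):
    m=(m&(S>120)&(np.mgrid[:384,:512][0]<165)&(np.mgrid[:384,:512][1]<430)&(np.mgrid[:384,:512][0]>95)).astype(np.uint8)
    m=cv2.morphologyEx(m,cv2.MORPH_OPEN,np.ones((3,3)));v,u=np.nonzero(m)
    X=np.array([ray(a,b,17,C) for a,b in zip(u,v)]);print(n,*rect(X))
m=((z>9)&(np.mgrid[:384,:512][0]>160)&(np.mgrid[:384,:512][0]<260)&(np.mgrid[:384,:512][1]<440)).astype(np.uint8)
k,l,st,_=cv2.connectedComponentsWithStats(m)
for i in range(1,k):
    if st[i,4]<60: continue
    X=P[l==i];zt=np.percentile(X[:,2],98);top=X[X[:,2]>zt-5]
    print(st[i],"zt",zt.round(1),"all",*rect(X),"top",*rect(top),top.mean(0).round(1))
E
```

```text
table z 0.28454743394911475
red [625.1 182. ] [116.7 278.7] 0.5
green [ 628.2 -166.6] [115.5 278.1] 2.0
[245 194  29  29 632] zt 46.8 all [448.4  47.6] [63.7 63.5] 44.4 top [449.2  48.1] [33.5 33.4] 44.4 [449.2  47.9  44.3]
[338 194  40  33 907] zt 45.5 all [ 443.3 -179.3] [58.2 72.8] 15.7 top [ 443.  -179.3] [57.9 72.9] 15.5 [ 443.  -179.1   42.7]
[294 197  22  23 386] zt 18.9 all [447.9 -57.9] [50.7 49.6] 75.2 top [447.8 -58.3] [49.8 49.6] 75.3 [447.8 -58.3  15.9]
[188 202  22  22 391] zt 18.8 all [440.3 187.7] [48.8 48.9] 89.4 top [440.4 187.6] [48.7 48.6] 89.4 [440.4 187.4  16. ]
[394 205  29  28 644] zt 52.4 all [ 421.4 -299.3] [64.4 63.2] 87.9 top [ 426.6 -280.7] [12.2 13.3] 44.3 [ 426.8 -280.4   52.3]
[128 218  38  30 930] zt 45.4 all [397.5 303.3] [58.3 73.7] 5.9 top [397.5 303.2] [57.8 72.1] 5.9 [397.6 302.8  42.5]
```

carry_out --rows '[{"linear": [-306.7, -230.2, 122.5], "yaw": 1.209}, {"linear": [-306.7, -230.2, 122.5], "yaw": 1.209}, {"linear": [-306.7, -230.2, 122.5], "yaw": 1.209}, {"linear": [-306.7, -230.2, 122.5], "yaw": 1.209}, {"linear": [-306.7, -230.2, 122.5], "yaw": 1.209}, {"linear": [-306.7, -230.2, 122.5], "yaw": 1.209}, {"linear": [-306.7, -230.2, 122.5], "yaw": 1.209}, {"linear": [-306.7, -230.2, 122.5], "yaw": 1.209}, {"linear": [-306.7, -230.2, 122.5], "yaw": 1.209}, {"linear": [-306.7, -230.2, 122.5], "yaw": 1.209}, {"linear": [-306.7, -230.2, 122.5], "yaw": 1.209}, {"linear": [-306.7, -230.2, 122.5], "yaw": 1.209}, {"linear": [-306.7, -230.2, 122.5], "yaw": 1.209}, {"linear": [-306.7, -230.2, 122.5], "yaw": 1.209}, {"linear": [-306.7, -230.2, 122.5], "yaw": 1.209}, {"linear": [-306.7, -230.2, 122.5], "yaw": 1.209}, {"linear": [-306.7, -230.2, 122.5], "yaw": 1.209}]' --fingers 0

```text
t: 1.52
tool_pos: [397.0, 304.0, 100.4]
tool_rot: [[-0.105, 0.994, 0.001], [0.994, 0.105, 0.0], [0.0, 0.001, -1.0]]
force: [0.2, 0.9, -0.1]
opening: 1.001
gripper_force: 0.0
```

```bash
cat > look.py <<'E'
import sys
from h import *
s=observe();p,d=grab_frame("wrist");cv2.imwrite(f"pics/{sys.argv[1]}.png",p[:,:,::-1]);C=cam("wrist",s)
R=s["tool_rot"];print(s["tool_pos"].round(1),"phi",np.degrees(np.arctan2(R[1,1],R[0,1])).round(2))
P=cloud(d,C);z=P[...,2];np.savez("w.npz",p=p,P=P)
lo,hi=map(float,sys.argv[2:4])
m=((z>lo)&(z<hi)).astype(np.uint8);k,l,st,_=cv2.connectedComponentsWithStats(m)
for i in range(1,k):
    if st[i,4]>400: X=P[l==i];print(st[i],*rect(X),X.mean(0).round(1))
E
python3 look.py w1 35 48
```

```text
[397.  304.  100.4] phi 6.02
[ 223  158   69   80 5305] [399.4 305.9] [58.1 72.3] 5.8 [399.1 308.2  41.5]
```

The wrist camera agrees with the top camera to about 2 mm. I'll descend onto the first box, grip it and lift.

carry_out --rows '[{"linear": [1, 1, 32], "yaw": 0}, {"linear": [1, 1, 64], "yaw": 0}, {"linear": [1, 1, 84], "yaw": 0}, {"linear": [1, 1, 95.5], "yaw": 0}, {"linear": [1, 1, 95.5], "yaw": 0}, {"linear": [1, 1, 95.5], "yaw": 0}]'

```text
t: 2.07
tool_pos: [398.0, 304.3, 4.2]
tool_rot: [[-0.103, 0.995, -0.001], [0.995, 0.103, -0.001], [-0.0, -0.001, -1.0]]
force: [0.4, -0.3, 0.8]
opening: 1.001
gripper_force: 0.0
```

carry_out --rows '[{"linear": [0, 0, 0], "yaw": 0}, {"linear": [0, 0, 0], "yaw": 0}, {"linear": [0, 0, 0], "yaw": 0}, {"linear": [0, 0, 0], "yaw": 0}, {"linear": [0, 0, 0], "yaw": 0}, {"linear": [0, 0, 0], "yaw": 0}, {"linear": [0, 0, 0], "yaw": 0}, {"linear": [0, 0, 0], "yaw": 0}, {"linear": [0, 0, 0], "yaw": 0}, {"linear": [0, 0, 0], "yaw": 0}]' --fingers 255

```text
t: 2.9
tool_pos: [398.8, 304.5, 5.1]
tool_rot: [[-0.103, 0.995, 0.001], [0.995, 0.103, 0.001], [0.0, 0.001, -1.0]]
force: [0.8, -0.1, 6.0]
opening: 0.67
gripper_force: 30.0
```

carry_out --rows '[{"linear": [0, 0, -12], "yaw": 0}, {"linear": [0, 0, -26], "yaw": 0}, {"linear": [0, 0, -40], "yaw": 0}, {"linear": [0, 0, -40], "yaw": 0}, {"linear": [0, 0, -40], "yaw": 0}, {"linear": [0, 0, -40], "yaw": 0}, {"linear": [0, 0, -40], "yaw": 0}, {"linear": [0, 0, -40], "yaw": 0}]'

```text
t: 3.57
tool_pos: [397.8, 303.9, 43.7]
tool_rot: [[-0.103, 0.995, -0.002], [0.995, 0.103, -0.001], [-0.001, -0.002, -1.0]]
force: [-0.6, -0.1, -1.1]
opening: 0.666
gripper_force: 30.0
```

The force is about −1.1 N, so this is the nearly empty box. I'll put it back.

carry_out --rows '[{"linear": [0, 0, 14], "yaw": 0}, {"linear": [0, 0, 28], "yaw": 0}, {"linear": [0, 0, 36], "yaw": 0}, {"linear": [0, 0, 39.5], "yaw": 0}, {"linear": [0, 0, 39.5], "yaw": 0}, {"linear": [0, 0, 39.5], "yaw": 0}, {"linear": [0, 0, 39.5], "yaw": 0}]'

```text
t: 4.15
tool_pos: [397.8, 304.0, 5.0]
tool_rot: [[-0.103, 0.995, -0.001], [0.995, 0.103, -0.001], [-0.001, -0.001, -1.0]]
force: [-1.3, -1.0, 1.8]
opening: 0.662
gripper_force: 30.0
```

carry_out --rows '[{"linear": [0, 0, 0], "yaw": 0}, {"linear": [0, 0, 0], "yaw": 0}, {"linear": [0, 0, 0], "yaw": 0}, {"linear": [0, 0, 0], "yaw": 0}, {"linear": [0, 0, 0], "yaw": 0}, {"linear": [0, 0, 0], "yaw": 0}, {"linear": [0, 0, 0], "yaw": 0}]' --fingers 0

```text
t: 4.73
tool_pos: [398.4, 304.3, 5.0]
tool_rot: [[-0.103, 0.995, 0.0], [0.995, 0.103, 0.0], [0.0, 0.0, -1.0]]
force: [0.4, 0.8, -0.8]
opening: 0.988
gripper_force: 0.0
```

carry_out --rows '[{"linear": [0, 0, -20], "yaw": 0}, {"linear": [0, 0, -55], "yaw": 0}, {"linear": [0, 0, -96], "yaw": 0.103}, {"linear": [0, 0, -96], "yaw": 0.103}, {"linear": [0, 0, -96], "yaw": 0.103}]'

```text
t: 5.15
tool_pos: [400.0, 305.1, 103.3]
tool_rot: [[-0.001, 1.0, 0.005], [1.0, 0.001, 0.003], [0.003, 0.005, -1.0]]
force: [1.4, -0.1, -0.5]
opening: 1.0
gripper_force: 0.0
```

carry_out --rows '[{"linear": [-116, 42, 0], "yaw": 0}, {"linear": [-116, 42, 0], "yaw": 0}, {"linear": [-116, 42, 0], "yaw": 0}, {"linear": [-116, 42, 15], "yaw": 0}, {"linear": [-116, 42, 50], "yaw": 0}, {"linear": [-116, 42, 80], "yaw": 0}, {"linear": [-116, 42, 93], "yaw": 0}, {"linear": [-116, 42, 97.5], "yaw": 0}, {"linear": [-116, 42, 97.5], "yaw": 0}, {"linear": [-116, 42, 97.5], "yaw": 0}]'

```text
t: 5.98
tool_pos: [439.4, 188.1, 2.7]
tool_rot: [[-0.0, 1.0, -0.002], [1.0, 0.0, -0.0], [-0.0, -0.002, -1.0]]
force: [-0.3, 0.2, 0.5]
opening: 1.0
gripper_force: 0.0
```

carry_out --rows '[{"linear": [0, 0, 0], "yaw": 0}, {"linear": [0, 0, 0], "yaw": 0}, {"linear": [0, 0, 0], "yaw": 0}, {"linear": [0, 0, 0], "yaw": 0}, {"linear": [0, 0, 0], "yaw": 0}, {"linear": [0, 0, 0], "yaw": 0}, {"linear": [0, 0, 0], "yaw": 0}, {"linear": [0, 0, 0], "yaw": 0}, {"linear": [0, 0, 0], "yaw": 0}, {"linear": [0, 0, 0], "yaw": 0}]' --fingers 255

```text
t: 6.82
tool_pos: [440.8, 188.3, 3.7]
tool_rot: [[0.0, 1.0, 0.001], [1.0, -0.0, 0.0], [0.0, 0.001, -1.0]]
force: [0.7, 0.4, 2.4]
opening: 0.584
gripper_force: 30.0
```

carry_out --rows '[{"linear": [0, 0, -12], "yaw": 0}, {"linear": [0, 0, -26], "yaw": 0}, {"linear": [0, 0, -45], "yaw": 0}, {"linear": [0, 0, -70], "yaw": 0}, {"linear": [0, 0, -70], "yaw": 0}, {"linear": [0, 0, -70], "yaw": 0}]'

```text
t: 7.32
tool_pos: [440.8, 188.3, 74.2]
tool_rot: [[-0.0, 1.0, 0.002], [1.0, 0.0, 0.0], [0.0, 0.002, -1.0]]
force: [-1.2, -0.3, -1.4]
opening: 0.589
gripper_force: 30.0
```

```bash
python3 look.py w2 55 105
```

```text
[440.8 188.3  74.2] phi 0.0
[ 187  189  135   58 4916] [441.  198.3] [72.2 36. ] 0.0 [440.8 198.7  85.9]
```

View pics/w2.png

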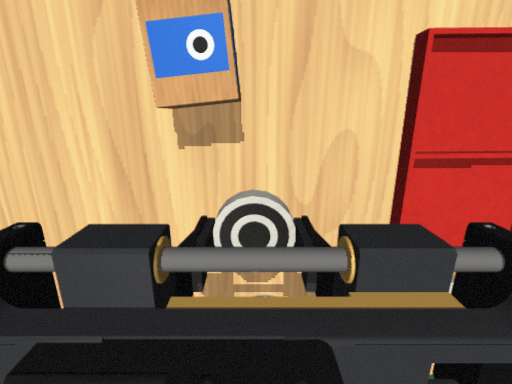

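The bearing (255,230) is held level. I'm placing it in the red tray's left compartment.

carry_out --rows '[{"linear": [86, 183, 0], "yaw": 0}, {"linear": [86, 183, 0], "yaw": 0}, {"linear": [86, 183, 0], "yaw": 0}, {"linear": [86, 183, 0], "yaw": 0}, {"linear": [86, 183, 0], "yaw": 0}, {"linear": [86, 183, 0], "yaw": 0}, {"linear": [86, 183, 0], "yaw": 0}, {"linear": [86, 183, 25], "yaw": 0}, {"linear": [86, 183, 45], "yaw": 0}, {"linear": [86, 183, 58], "yaw": 0}, {"linear": [86, 183, 64.5], "yaw": 0}, {"linear": [86, 183, 64.5], "yaw": 0}, {"linear": [86, 183, 64.5], "yaw": 0}, {"linear": [86, 183, 64.5], "yaw": 0}]'

```text
t: 8.53
tool_pos: [622.6, 273.9, 8.7]
tool_rot: [[0.0, 1.0, -0.001], [1.0, -0.0, -0.0], [-0.0, -0.001, -1.0]]
force: [-0.2, -0.3, -1.2]
opening: 0.587
gripper_force: 30.0
```

carry_out --rows '[{"linear": [0, 0, 0], "yaw": 0}, {"linear": [0, 0, 0], "yaw": 0}, {"linear": [0, 0, 0], "yaw": 0}, {"linear": [0, 0, 0], "yaw": 0}, {"linear": [0, 0, 0], "yaw": 0}]' --fingers 80

```text
t: 8.95
tool_pos: [623.5, 274.3, 9.2]
tool_rot: [[0.0, 1.0, 0.0], [1.0, -0.0, 0.0], [0.0, 0.0, -1.0]]
force: [-0.4, 0.3, 0.1]
opening: 0.684
gripper_force: 0.0
```

carry_out --rows '[{"linear": [0, 0, -15], "yaw": 0}, {"linear": [0, 0, -50], "yaw": 0}, {"linear": [0, 0, -92], "yaw": 0}, {"linear": [0, 0, -92], "yaw": 0}, {"linear": [0, 0, -92], "yaw": 0}]'

```text
t: 9.37
tool_pos: [626.2, 275.1, 106.0]
tool_rot: [[-0.0, 1.0, 0.009], [1.0, 0.0, 0.002], [0.002, 0.009, -1.0]]
force: [-0.2, -0.2, 0.1]
opening: 0.69
gripper_force: 0.0
```

```bash
python3 look.py w3 14 24
```

```text
[626.2 275.1 106. ] phi 0.01
[ 21 120  33  78 671] [426.6 308.1] [ 3.3 71.5] 5.8 [426.5 309.2  19.1]
[ 191  142  125   76 1203] [626.7 286.1] [ 75.4 116.5] 89.9 [627.5 302.8  16.4]
[ 223  165   53   52 2140] [622.7 276.3] [51.  50.7] 89.5 [622.8 277.   19.6]
[209 231  90   6 407] [627.1 229.8] [91.6  5.1] 0.4 [627.3 230.   16.2]
```

View pics/w3.png

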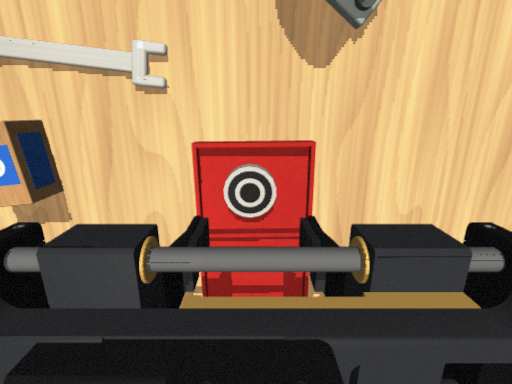

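The bearing (250,191) lies flat in the left compartment. The pulley is next, gripped by its hub.

carry_out --rows '[{"linear": [-226, -174, 0], "yaw": 0}, {"linear": [-226, -174, 0], "yaw": 0}, {"linear": [-226, -174, 0], "yaw": 0}, {"linear": [-226, -174, 0], "yaw": 0}, {"linear": [-226, -174, 0], "yaw": 0}, {"linear": [-226, -174, 0], "yaw": 0}, {"linear": [-226, -174, 0], "yaw": 0}, {"linear": [-226, -174, 0], "yaw": 0}, {"linear": [-226, -174, 20], "yaw": 0}, {"linear": [-226, -174, 45], "yaw": 0}, {"linear": [-226, -174, 65], "yaw": 0}, {"linear": [-226, -174, 73.5], "yaw": 0}, {"linear": [-226, -174, 73.5], "yaw": 0}, {"linear": [-226, -174, 73.5], "yaw": 0}]'

```text
t: 10.58
tool_pos: [449.0, 48.6, 27.1]
tool_rot: [[-0.0, 1.0, -0.002], [1.0, 0.0, 0.0], [0.0, -0.002, -1.0]]
force: [-0.1, -0.1, 0.2]
opening: 0.687
gripper_force: 0.0
```

carry_out --rows '[{"linear": [0, 0, 0], "yaw": 0}, {"linear": [0, 0, 0], "yaw": 0}, {"linear": [0, 0, 0], "yaw": 0}, {"linear": [0, 0, 0], "yaw": 0}, {"linear": [0, 0, 0], "yaw": 0}, {"linear": [0, 0, 0], "yaw": 0}, {"linear": [0, 0, 0], "yaw": 0}, {"linear": [0, 0, 0], "yaw": 0}, {"linear": [0, 0, 0], "yaw": 0}, {"linear": [0, 0, 0], "yaw": 0}]' --fingers 255

```text
t: 11.42
tool_pos: [450.2, 48.2, 28.2]
tool_rot: [[0.0, 1.0, 0.002], [1.0, -0.0, -0.0], [-0.0, 0.002, -1.0]]
force: [0.5, 1.0, 5.9]
opening: 0.405
gripper_force: 30.0
```

carry_out --rows '[{"linear": [0, 0, -8], "yaw": 0}, {"linear": [0, 0, -18], "yaw": 0}, {"linear": [0, 0, -30], "yaw": 0}, {"linear": [0, 0, -55], "yaw": 0}, {"linear": [0, 0, -75], "yaw": 0}, {"linear": [0, 0, -75], "yaw": 0}, {"linear": [0, 0, -75], "yaw": 0}]'

```text
t: 12.0
tool_pos: [449.6, 48.2, 103.3]
tool_rot: [[-0.0, 1.0, 0.002], [1.0, 0.0, -0.0], [-0.0, 0.002, -1.0]]
force: [-0.1, -0.1, -3.0]
opening: 0.401
gripper_force: 30.0
```

```bash
python3 look.py w4 72 105
```

```text
[449.6  48.2 103.3] phi 0.0
[ 206  171   96   60 3042] [449.5  64.5] [65.2 36.6] 0.6 [449.5  68.8  93.2]
```

View pics/w4.png

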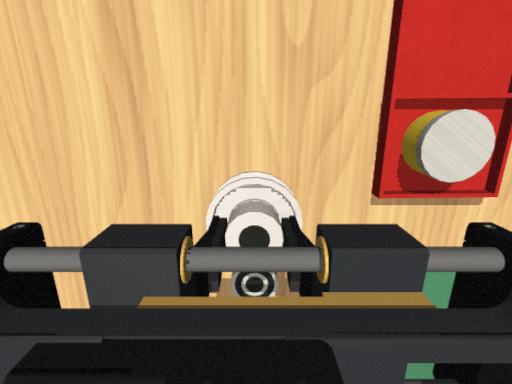

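The pulley (255,210) is held level by its hub. I'm placing it in the red tray's middle compartment.

carry_out --rows '[{"linear": [134, 175, 0], "yaw": 0}, {"linear": [134, 175, 0], "yaw": 0}, {"linear": [134, 175, 0], "yaw": 0}, {"linear": [134, 175, 0], "yaw": 0}, {"linear": [134, 175, 0], "yaw": 0}, {"linear": [134, 175, 0], "yaw": 0}, {"linear": [134, 175, 0], "yaw": 0}, {"linear": [134, 175, 0], "yaw": 0}, {"linear": [134, 175, 25], "yaw": 0}, {"linear": [134, 175, 48], "yaw": 0}, {"linear": [134, 175, 61], "yaw": 0}, {"linear": [134, 175, 66], "yaw": 0}, {"linear": [134, 175, 69.5], "yaw": 0}, {"linear": [134, 175, 69.5], "yaw": 0}, {"linear": [134, 175, 69.5], "yaw": 0}, {"linear": [134, 175, 69.5], "yaw": 0}]'

```text
t: 13.38
tool_pos: [624.6, 181.9, 33.5]
tool_rot: [[0.001, 1.0, 0.001], [1.0, -0.001, 0.0], [0.0, 0.001, -1.0]]
force: [-0.2, 0.4, -2.6]
opening: 0.404
gripper_force: 30.0
```

carry_out --rows '[{"linear": [0, 0, 0], "yaw": 0}, {"linear": [0, 0, 0], "yaw": 0}, {"linear": [0, 0, 0], "yaw": 0}, {"linear": [0, 0, 0], "yaw": 0}, {"linear": [0, 0, 0], "yaw": 0}]' --fingers 100

```text
t: 13.8
tool_pos: [624.7, 182.3, 33.3]
tool_rot: [[-0.0, 1.0, 0.001], [1.0, 0.0, 0.0], [0.0, 0.001, -1.0]]
force: [-0.4, 0.2, -0.5]
opening: 0.595
gripper_force: 0.0
```

carry_out --rows '[{"linear": [0, 0, -15], "yaw": 0}, {"linear": [0, 0, -40], "yaw": 0}, {"linear": [0, 0, -67], "yaw": 0}, {"linear": [0, 0, -67], "yaw": 0}, {"linear": [0, 0, -67], "yaw": 0}]' --fingers 0

```text
t: 14.22
tool_pos: [625.9, 182.5, 102.1]
tool_rot: [[-0.0, 1.0, 0.005], [1.0, 0.0, 0.001], [0.001, 0.005, -1.0]]
force: [0.2, 0.5, -0.9]
opening: 0.902
gripper_force: 0.0
```

```bash
python3 look.py w5 23 60
```

```text
[625.9 182.5 102.1] phi 0.01
[  0  31  22  66 819] [427.2 292.9] [50.9 17.5] 74.8 [428.3 288.9  30.2]
[ 217  160   71   68 3488] [624.7 183.6] [65.1 65.5] 24.8 [624.8 186.8  34.5]
[ 218  272   63   24 1455] [621.8  96.9] [60.8 27.8] 0.6 [621.7  96.9  38.4]
```

View pics/w5.png

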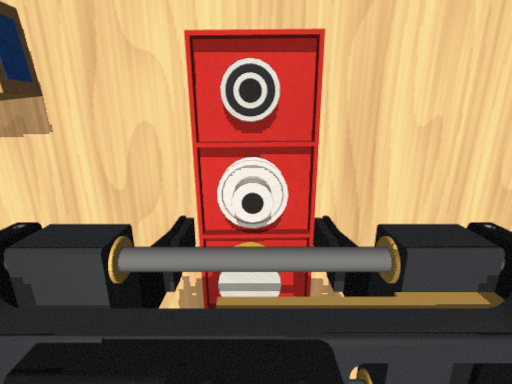

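The pulley (252,193) sits flat in the middle compartment and the tin is untouched. Next is the second bearing, at (448,−58).

carry_out --rows '[{"linear": [-240, -176, 0], "yaw": 0}, {"linear": [-240, -176, 0], "yaw": 0}, {"linear": [-240, -176, 0], "yaw": 0}, {"linear": [-240, -176, 0], "yaw": 0}, {"linear": [-240, -176, 0], "yaw": 0}, {"linear": [-240, -176, 0], "yaw": 0}, {"linear": [-240, -176, 0], "yaw": 0}, {"linear": [-240, -176, 0], "yaw": 0}, {"linear": [-240, -176, 25], "yaw": 0}, {"linear": [-240, -176, 60], "yaw": 0}, {"linear": [-240, -176, 85], "yaw": 0}, {"linear": [-240, -176, 97], "yaw": 0}, {"linear": [-240, -176, 97], "yaw": 0}, {"linear": [-240, -176, 97], "yaw": 0}]' --fingers 0

```text
t: 15.43
tool_pos: [447.4, -57.1, 1.7]
tool_rot: [[0.0, 1.0, -0.003], [1.0, -0.0, 0.001], [0.001, -0.003, -1.0]]
force: [-1.1, -0.3, 0.6]
opening: 1.0
gripper_force: 0.0
```

carry_out --rows '[{"linear": [0, 0, 0], "yaw": 0}, {"linear": [0, 0, 0], "yaw": 0}, {"linear": [0, 0, 0], "yaw": 0}, {"linear": [0, 0, 0], "yaw": 0}, {"linear": [0, 0, 0], "yaw": 0}, {"linear": [0, 0, 0], "yaw": 0}, {"linear": [0, 0, 0], "yaw": 0}, {"linear": [0, 0, 0], "yaw": 0}, {"linear": [0, 0, 0], "yaw": 0}, {"linear": [0, 0, 0], "yaw": 0}]' --fingers 255

```text
t: 16.27
tool_pos: [448.7, -57.8, 3.2]
tool_rot: [[0.0, 1.0, 0.001], [1.0, -0.0, -0.0], [-0.0, 0.001, -1.0]]
force: [-0.4, 1.0, 0.9]
opening: 0.584
gripper_force: 30.0
```

carry_out --rows '[{"linear": [0, 0, -12], "yaw": 0}, {"linear": [0, 0, -26], "yaw": 0}, {"linear": [0, 0, -45], "yaw": 0}, {"linear": [0, 0, -70], "yaw": 0}, {"linear": [0, 0, -70], "yaw": 0}, {"linear": [0, 0, -70], "yaw": 0}]'

```text
t: 16.77
tool_pos: [448.9, -58.0, 73.8]
tool_rot: [[-0.0, 1.0, 0.002], [1.0, 0.0, -0.001], [-0.001, 0.002, -1.0]]
force: [0.1, 0.3, -1.5]
opening: 0.588
gripper_force: 30.0
```

carry_out --rows '[{"linear": [-17, 177, 0], "yaw": 0}, {"linear": [-17, 177, 0], "yaw": 0}, {"linear": [-17, 177, 0], "yaw": 0}, {"linear": [-17, 177, 0], "yaw": 0}, {"linear": [-17, 177, 0], "yaw": 0}, {"linear": [-17, 177, 0], "yaw": 0}, {"linear": [-17, 177, 25], "yaw": 0}, {"linear": [-17, 177, 45], "yaw": 0}, {"linear": [-17, 177, 58], "yaw": 0}, {"linear": [-17, 177, 64.5], "yaw": 0}, {"linear": [-17, 177, 64.5], "yaw": 0}, {"linear": [-17, 177, 64.5], "yaw": 0}, {"linear": [-17, 177, 64.5], "yaw": 0}]'

```text
t: 17.85
tool_pos: [624.5, -74.6, 8.2]
tool_rot: [[0.0, 1.0, -0.001], [1.0, -0.0, 0.0], [0.0, -0.001, -1.0]]
force: [-1.1, 0.7, -1.3]
opening: 0.588
gripper_force: 30.0
```

carry_out --rows '[{"linear": [0, 0, 0], "yaw": 0}, {"linear": [0, 0, 0], "yaw": 0}, {"linear": [0, 0, 0], "yaw": 0}, {"linear": [0, 0, 0], "yaw": 0}, {"linear": [0, 0, 0], "yaw": 0}]' --fingers 80

```text
t: 18.27
tool_pos: [625.5, -74.8, 8.7]
tool_rot: [[-0.0, 1.0, 0.0], [1.0, 0.0, -0.0], [-0.0, 0.0, -1.0]]
force: [0.2, 0.2, 0.1]
opening: 0.68
gripper_force: 0.0
```

carry_out --rows '[{"linear": [0, 0, -15], "yaw": 0}, {"linear": [0, 0, -50], "yaw": 0}, {"linear": [0, 0, -92], "yaw": 0}, {"linear": [0, 0, -92], "yaw": 0}, {"linear": [0, 0, -92], "yaw": 0}]'

```text
t: 18.68
tool_pos: [627.7, -75.4, 103.8]
tool_rot: [[-0.0, 1.0, 0.007], [1.0, 0.0, -0.002], [-0.002, 0.007, -1.0]]
force: [-0.5, 1.1, 0.1]
opening: 0.686
gripper_force: 0.0
```

```bash
python3 look.py w6 14 24
```

```text
[627.7 -75.4 103.8] phi 0.01
[ 182    0  145   60 1372] [628.9  64.7] [116.5  43.8] 0.1 [629.4  54.7  16.4]
[ 189  139  126   79 1243] [627.6 -63.3] [116.4  75.1] 1.8 [627.7 -46.8  16.4]
[ 223  163   54   53 2195] [624.9 -72.1] [50.9 51. ] 41.3 [624.8 -71.3  19.6]
[209 230  90   8 418] [ 628.4 -120. ] [91.1  5.4] 1.8 [ 627.8 -119.6   16.2]
```

carry_out --rows '[{"linear": [-104, -182, 0], "yaw": -0.272}, {"linear": [-104, -182, 0], "yaw": -0.272}, {"linear": [-104, -182, 0], "yaw": -0.272}, {"linear": [-104, -182, 0], "yaw": -0.272}, {"linear": [-104, -182, 0], "yaw": -0.272}, {"linear": [-104, -182, 0], "yaw": -0.272}, {"linear": [-104, -182, 0], "yaw": -0.272}, {"linear": [-104, -182, 25], "yaw": -0.272}, {"linear": [-104, -182, 60], "yaw": -0.272}, {"linear": [-104, -182, 85], "yaw": -0.272}, {"linear": [-104, -182, 95.5], "yaw": -0.272}, {"linear": [-104, -182, 95.5], "yaw": -0.272}, {"linear": [-104, -182, 95.5], "yaw": -0.272}]' --fingers 0

```text
t: 19.82
tool_pos: [443.8, -178.1, 4.5]
tool_rot: [[-0.27, 0.963, -0.001], [0.963, 0.27, 0.001], [0.001, -0.001, -1.0]]
force: [-0.2, -0.7, 1.3]
opening: 0.996
gripper_force: 0.0
```

carry_out --rows '[{"linear": [0, 0, 0], "yaw": 0}, {"linear": [0, 0, 0], "yaw": 0}, {"linear": [0, 0, 0], "yaw": 0}, {"linear": [0, 0, 0], "yaw": 0}, {"linear": [0, 0, 0], "yaw": 0}, {"linear": [0, 0, 0], "yaw": 0}, {"linear": [0, 0, 0], "yaw": 0}, {"linear": [0, 0, 0], "yaw": 0}, {"linear": [0, 0, 0], "yaw": 0}, {"linear": [0, 0, 0], "yaw": 0}]' --fingers 255

```text
t: 20.65
tool_pos: [444.4, -179.2, 5.8]
tool_rot: [[-0.268, 0.963, 0.002], [0.963, 0.268, -0.001], [-0.002, 0.002, -1.0]]
force: [2.2, 2.2, 5.9]
opening: 0.665
gripper_force: 30.0
```

carry_out --rows '[{"linear": [0, 0, -8], "yaw": 0}, {"linear": [0, 0, -18], "yaw": 0}, {"linear": [0, 0, -30], "yaw": 0}, {"linear": [0, 0, -30], "yaw": 0}, {"linear": [0, 0, -30], "yaw": 0}, {"linear": [0, 0, -30], "yaw": 0}]'

```text
t: 21.15
tool_pos: [442.9, -178.6, 34.9]
tool_rot: [[-0.269, 0.963, -0.001], [0.963, 0.269, 0.0], [0.001, -0.001, -1.0]]
force: [0.9, 0.7, -6.5]
opening: 0.662
gripper_force: 30.0
```

carry_out --rows '[{"linear": [0, 0, -15], "yaw": 0}, {"linear": [0, 0, -30], "yaw": 0}, {"linear": [0, 0, -40], "yaw": 0}, {"linear": [0, 0, -40], "yaw": 0}, {"linear": [0, 0, -40], "yaw": 0.236}, {"linear": [0, 0, -40], "yaw": 0.236}, {"linear": [0, 0, -40], "yaw": 0.236}, {"linear": [0, 0, -40], "yaw": 0.236}]'

```text
t: 21.82
tool_pos: [442.7, -178.4, 74.2]
tool_rot: [[-0.039, 0.999, -0.002], [0.999, 0.039, 0.001], [0.001, -0.002, -1.0]]
force: [-0.5, -0.7, -5.1]
opening: 0.669
gripper_force: 30.0
```

```bash
python3 look.py w7 100 125
```

```text
[ 442.7 -178.4   74.2] phi 2.23
[ 170  186  168   61 7303] [ 441.9 -155.9] [83.7 30.3] 2.1 [ 442.  -155.4  109.5]
[ 183  272  143   24 3130] [ 443.4 -189.1] [68.  25.2] 2.9 [ 443.3 -191.2  112.2]
```

View pics/w7.png

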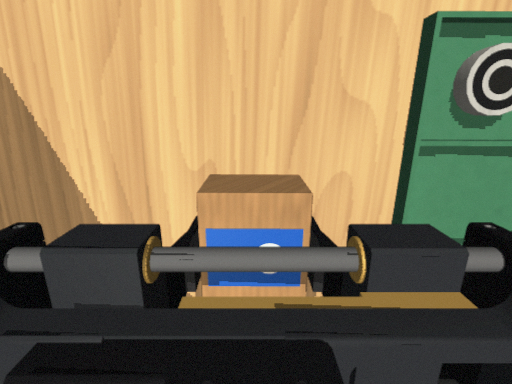

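This box pulls about 6 N, so it is the full one, and it is held squarely (255,230). I'm placing it in the green tray's middle compartment.

carry_out --rows '[{"linear": [5.5, 185, 0], "yaw": 0}, {"linear": [5.5, 185, 0], "yaw": 0}, {"linear": [5.5, 185, 0], "yaw": 0}, {"linear": [5.5, 185, 0], "yaw": 0}, {"linear": [5.5, 185, 0], "yaw": 0}, {"linear": [5.5, 185, 0], "yaw": 0}, {"linear": [5.5, 185, 0], "yaw": 0}, {"linear": [5.5, 185, 20], "yaw": 0}, {"linear": [5.5, 185, 40], "yaw": 0}, {"linear": [5.5, 185, 54], "yaw": 0}, {"linear": [5.5, 185, 60], "yaw": 0}, {"linear": [5.5, 185, 64.5], "yaw": 0}, {"linear": [5.5, 185, 64.5], "yaw": 0}, {"linear": [5.5, 185, 64.5], "yaw": 0}, {"linear": [5.5, 185, 64.5], "yaw": 0}]'

```text
t: 23.12
tool_pos: [628.5, -167.0, 11.0]
tool_rot: [[-0.036, 0.999, 0.001], [0.999, 0.036, -0.001], [-0.001, 0.001, -1.0]]
force: [0.2, 0.1, -5.4]
opening: 0.665
gripper_force: 30.0
```

carry_out --rows '[{"linear": [0, 0, 0], "yaw": 0}, {"linear": [0, 0, 0], "yaw": 0}, {"linear": [0, 0, 0], "yaw": 0}, {"linear": [0, 0, 0], "yaw": 0}, {"linear": [0, 0, 0], "yaw": 0}]' --fingers 55

```text
t: 23.53
tool_pos: [628.6, -166.8, 11.2]
tool_rot: [[-0.036, 0.999, 0.001], [0.999, 0.036, -0.001], [-0.001, 0.001, -1.0]]
force: [0.4, -0.8, -0.6]
opening: 0.776
gripper_force: 0.0
```

carry_out --rows '[{"linear": [0, 0, -15], "yaw": 0}, {"linear": [0, 0, -50], "yaw": 0}, {"linear": [0, 0, -91], "yaw": 0}, {"linear": [0, 0, -91], "yaw": 0}, {"linear": [0, 0, -91], "yaw": 0}]'

```text
t: 23.95
tool_pos: [630.4, -167.6, 105.0]
tool_rot: [[-0.036, 0.999, 0.007], [0.999, 0.036, -0.003], [-0.003, 0.007, -1.0]]
force: [-0.6, 0.0, -0.4]
opening: 0.781
gripper_force: 0.0
```

```bash
python3 look.py w8 40 55
```

```text
[ 630.4 -167.6  105. ] phi 2.07
[ 217  157   69   81 5327] [ 628.4 -165.7] [58.1 72.6] 1.8 [ 628.3 -163.6   46.6]
```

View pics/w8.png

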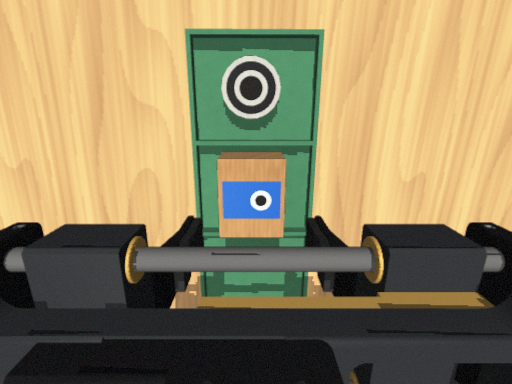

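The full box sits flat in the middle compartment, with its top at 46.6 mm. The handwheel is next.

carry_out --rows '[{"linear": [-125, -211.7, 0], "yaw": 0}, {"linear": [-125, -211.7, 0], "yaw": 0}, {"linear": [-125, -211.7, 0], "yaw": 0}, {"linear": [-125, -211.7, 0], "yaw": 0}, {"linear": [-125, -211.7, 0], "yaw": 0}, {"linear": [-125, -211.7, 0], "yaw": 0}, {"linear": [-125, -211.7, 0], "yaw": 0}, {"linear": [-125, -211.7, 0], "yaw": 0}, {"linear": [-125, -211.7, 0], "yaw": 0}, {"linear": [-125, -211.7, 0], "yaw": 0}]' --fingers 0

```text
t: 24.83
tool_pos: [421.7, -298.3, 101.0]
tool_rot: [[-0.037, 0.999, -0.0], [0.999, 0.037, 0.001], [0.001, -0.0, -1.0]]
force: [-0.2, 0.3, -0.1]
opening: 0.997
gripper_force: 0.0
```

```bash
python3 look.py w9 8 60
```

```text
[ 421.7 -298.3  101. ] phi 2.14
[ 408    0  104  209 3179] [ 625.2 -216.4] [103.9 179.2] 2.1 [ 590.3 -229.1   14.6]
[ 456    0   56   97 4414] [ 605.7 -176.4] [38.7 84. ] 32.8 [ 600.8 -171.3   31.4]
[ 220  159   70   68 3658] [ 422.7 -297.6] [64.8 64.7] 6.4 [ 422.5 -296.    23.8]
```

View pics/w9.png

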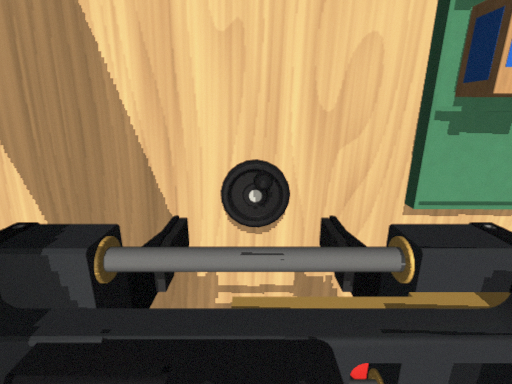

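The handwheel (255,193) is at about (422,−298), handle up, and centred between the fingers.

carry_out --rows '[{"linear": [0.5, 0.8, 30], "yaw": 0}, {"linear": [0.5, 0.8, 60], "yaw": 0}, {"linear": [0.5, 0.8, 82], "yaw": 0}, {"linear": [0.5, 0.8, 93], "yaw": 0}, {"linear": [0.5, 0.8, 93], "yaw": 0}, {"linear": [0.5, 0.8, 93], "yaw": 0}]'

```text
t: 25.38
tool_pos: [422.4, -298.0, 8.3]
tool_rot: [[-0.038, 0.999, -0.0], [0.999, 0.038, 0.001], [0.001, -0.0, -1.0]]
force: [-0.0, -0.2, -0.2]
opening: 1.003
gripper_force: 0.0
```

carry_out --rows '[{"linear": [0, 0, 0], "yaw": 0}, {"linear": [0, 0, 0], "yaw": 0}, {"linear": [0, 0, 0], "yaw": 0}, {"linear": [0, 0, 0], "yaw": 0}, {"linear": [0, 0, 0], "yaw": 0}, {"linear": [0, 0, 0], "yaw": 0}, {"linear": [0, 0, 0], "yaw": 0}, {"linear": [0, 0, 0], "yaw": 0}, {"linear": [0, 0, 0], "yaw": 0}, {"linear": [0, 0, 0], "yaw": 0}]' --fingers 255

```text
t: 26.22
tool_pos: [422.3, -299.1, 9.5]
tool_rot: [[-0.036, 0.999, 0.001], [0.999, 0.036, -0.001], [-0.001, 0.001, -1.0]]
force: [0.3, 1.4, 7.5]
opening: 0.749
gripper_force: 30.0
```

carry_out --rows '[{"linear": [0, 0, -12], "yaw": 0}, {"linear": [0, 0, -26], "yaw": 0}, {"linear": [0, 0, -45], "yaw": 0}, {"linear": [0, 0, -65], "yaw": 0}, {"linear": [0, 0, -65], "yaw": 0}, {"linear": [0, 0, -65], "yaw": 0}]'

```text
t: 26.72
tool_pos: [422.0, -299.0, 74.1]
tool_rot: [[-0.036, 0.999, 0.001], [0.999, 0.036, -0.001], [-0.001, 0.001, -1.0]]
force: [-0.6, 0.1, -1.8]
opening: 0.752
gripper_force: 30.0
```

```bash
python3 look.py w10 70 92
```

```text
[ 422.  -299.    74.1] phi 2.06
[ 183  183  142   64 5140] [ 421.5 -285.5] [83.1 40.8] 2.0 [ 420.2 -286.1   85.8]
[219 272  69  12 579] [ 422.6 -324.9] [43.1 10.9] 0.3 [ 422.8 -323.8   88.4]
```

View pics/w10.png

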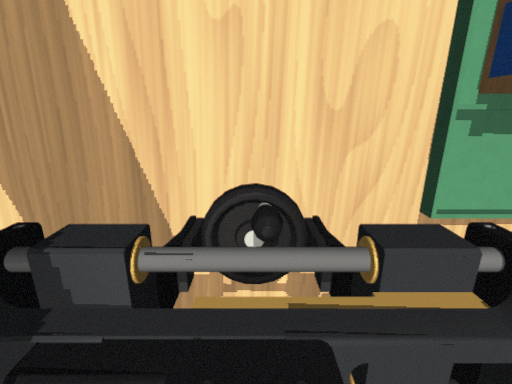

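The handwheel is gripped across its rim and is level. I'm placing it in the green tray's right compartment.

carry_out --rows '[{"linear": [33, 210.5, 0], "yaw": 0}, {"linear": [33, 210.5, 0], "yaw": 0}, {"linear": [33, 210.5, 0], "yaw": 0}, {"linear": [33, 210.5, 0], "yaw": 0}, {"linear": [33, 210.5, 0], "yaw": 0}, {"linear": [33, 210.5, 0], "yaw": 0}, {"linear": [33, 210.5, 0], "yaw": 0}, {"linear": [33, 210.5, 20], "yaw": 0}, {"linear": [33, 210.5, 40], "yaw": 0}, {"linear": [33, 210.5, 52], "yaw": 0}, {"linear": [33, 210.5, 57], "yaw": 0}, {"linear": [33, 210.5, 59.5], "yaw": 0}, {"linear": [33, 210.5, 59.5], "yaw": 0}, {"linear": [33, 210.5, 59.5], "yaw": 0}, {"linear": [33, 210.5, 59.5], "yaw": 0}]'

```text
t: 28.02
tool_pos: [628.6, -257.7, 14.4]
tool_rot: [[-0.036, 0.999, -0.004], [0.999, 0.036, 0.002], [0.002, -0.004, -1.0]]
force: [-4.2, 0.4, 5.3]
opening: 0.749
gripper_force: 30.0
```

carry_out --rows '[{"linear": [0, 0, 0], "yaw": 0}, {"linear": [0, 0, 0], "yaw": 0}, {"linear": [0, 0, 0], "yaw": 0}, {"linear": [0, 0, 0], "yaw": 0}, {"linear": [0, 0, 0], "yaw": 0}]' --fingers 43

```text
t: 28.43
tool_pos: [631.4, -258.4, 14.0]
tool_rot: [[-0.036, 0.999, 0.001], [0.999, 0.036, -0.001], [-0.001, 0.001, -1.0]]
force: [-0.1, 1.0, 0.0]
opening: 0.828
gripper_force: 0.0
```

carry_out --rows '[{"linear": [0, 0, -8], "yaw": 0}, {"linear": [0, 0, -25], "yaw": 0}, {"linear": [0, 0, -60], "yaw": 0}, {"linear": [0, 0, -100], "yaw": 0}, {"linear": [0, -150, -130], "yaw": 0}, {"linear": [0, -250, -130], "yaw": 0}, {"linear": [0, -250, -130], "yaw": 0}, {"linear": [0, -250, -130], "yaw": 0}, {"linear": [0, -250, -130], "yaw": 0}, {"linear": [0, -250, -130], "yaw": 0}, {"linear": [0, -250, -130], "yaw": 0}, {"linear": [0, -250, -130], "yaw": 0}]'

```text
t: 29.43
tool_pos: [379.5, -267.0, 144.9]
tool_rot: [[-0.033, 0.999, 0.0], [0.999, 0.033, -0.0], [-0.0, 0.0, -1.0]]
force: [1.2, -0.5, -1.1]
opening: 0.829
gripper_force: 0.0
```

```bash
python3 - <<'E'
from h import *
p,d=grab_frame("top");cv2.imwrite("pics/top1.png",p[:,:,::-1]);P=cloud(d,cam("top"))
for n,(x,y),r in(("wheel",(631,-259),30),("box",(628,-167),25),("bearG",(625,-75),22),("pulley",(625,182),30),("bearR",(623,275),22),("empty",(398,304),25)):
    X=P[np.hypot(P[...,0]-x,P[...,1]-y)<r];X=X[X[:,2]>(12 if n!="wheel" else 22)];t=X[X[:,2]<np.percentile(X[:,2],50)+4]
    print(n,X.mean(0).round(1),"z pct",np.percentile(X[:,2],[5,50,98]).round(1))
    A=np.c_[t[:,:2]-t[:,:2].mean(0),np.ones(len(t))];print("  slope",np.linalg.lstsq(A,t[:,2],rcond=None)[0][:2].round(3))
E
```

```text
wheel [ 630.4 -258.5   29.7] z pct [22.7 27.8 57.9]
  slope [0.039 0.008]
box [ 627.9 -167.1   47.3] z pct [44.5 47.3 50.7]
  slope [-0.003 -0.01 ]
bearG [624.9 -74.8  20.1] z pct [17.5 20.1 23.6]
  slope [-0.009 -0.006]
pulley [624.  181.1  33.7] z pct [21.6 26.5 51.1]
  slope [0.027 0.012]
bearR [622.7 275.   19.9] z pct [17.1 19.9 23.3]
  slope [-0.008 -0.013]
empty [397.9 304.1  42.2] z pct [39.3 42.1 45.6]
  slope [0.006 0.007]
```

View pics/top1.png

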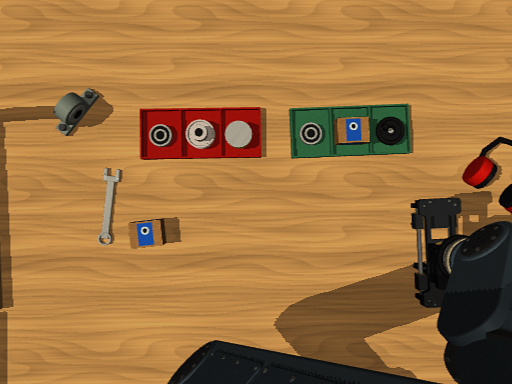

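The top view shows the bearing and pulley at (160,135) and (200,133) in the red tray, with the tin still at (238,134). The bearing, box and handwheel are at (311,133), (352,130) and (390,131) in the green tray. The nearly empty box stands at (147,232), the spanner hasn't moved, and every height reads as flat on the floor.

```bash
python3 -c "
from bench import *
print(finish_job())"
```

```text
the job is handed in; nothing more can be done
None
```

Both kits are made up and the job is handed in at about 29.5 s on the robot clock: the nearly empty box is back where it stood, the tin and spanner were not disturbed, and the final top view showed every part flat in its own compartment; `finish_job()` returned no verdict.

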